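Clamp the block and ready the file

ROBOT

A 6-joint arm with a two-finger parallel gripper is mounted at the origin on the work surface; the furniture and walls round the work are solid. World frame = base frame: x ahead of the robot, y to its left, z up, the work surface at z = 0. Lengths are in m, angles in degrees, forces in N, time in s.
With the tool pointing down it reaches from about 0.4 to 0.825 m from the base axis. Payload 7 kg.
Tool frame: the origin (TCP) lies midway between the tips of the shut fingers; the grasp point (between the pads) lies 19 mm behind it; y points along the fingers, z is the direction in which the jaws open and shut, and the axes are right-handed (so a half turn about y gives the same grasp; the last joint's range is limited). The gripper opens to 88 mm and grips with 3 to 60 N. Pads are 19 mm wide; open, the fingers measure 130 mm over their backs; the gripper's body (78 mm by 193 mm) begins 47 mm behind the grasp point.
Start: joints at [91.679, 20.546, 0.682, 0, -70.136, -16.507], TCP at [0.173, 0.652, 0.227] pointing down, gripper open.
Joint ranges: [-176.03, 176.03], [-82.01, 121.73], [-58.28, 71.71], [-173.87, 95.51], [-174.79, -0.11], [-173.66, 173.66]. Speed limits (degrees/s): [136.94, 136.94, 172.46, 180, 180, 180].

INTERFACE

Orientations are given as [roll, pitch, yaw] about the fixed x, y, z axes, in that order (R = Rz(yaw) Ry(pitch) Rx(roll)).
In Python, from plant import ctrl gives the robot as it stands.
- The arm moves only by the tool step_arm, never from a script. Its argument "rows" is a list that holds one entry, the list of rows, each a list of 7 numbers: the gripper command: -1 is shut, 1 is fully open, values between are in proportion, then the shift along the world's x, y, z in cm, then the turn, a rotation vector about the world's x, y, z in degrees. In form: [[[fingers, tx, ty, tz, rx, ry, rz], ...]]. A call has 1 to 12 rows; each row shifts and turns the commanded pose from where the row before left it; what a row does not reach is not made up. A row lasts 1/8 s, in which the tool goes at most 62.5 mm and 10.7 degrees, less where a joint would pass 70% of its speed; a pose out of reach is approached as far as the arm can. A call is refused whole if a number of a shift passes 6.25 or a number of a turn 10.7, either way. A call with a gripper value outside its range is refused whole. The fingers move at their own pace and stop on an object; the grip force is fixed at half the most. Time passes only in rows, so rows that do not move let the fingers close. It gives the time, the measured TCP pose, the force and the opening at its end, in the units of the state.
- ctrl.get_obs(): the state, without advancing time (a new reading comes with each control period).
- ctrl.snapshot(name): name is "side" or "top"; returns the picture (480x640x3 uint8, blue, green, red); there is no depth.
- ctrl.camera_params(name): a dict with "vertical_fov" (degrees; the focal length in pixels is half the picture's height over the tangent of half this angle, whatever the lens; pixels are square), "cx", "cy" (the principal point, pixels), "rvec" (rotation vector, rad) and "tvec" (3), from world to camera coordinates, as OpenCV has them. Camera axes: x right, y down, z forward; pixel columns grow to the right and rows downward; lengths in m; the calibration is good to about 2 mm. A picture is of the moment at which its call begins. camera_params takes no time and is no camera call.
- ctrl.close_job(): hands the job in, once; it reports no verdict.
The state is a dict: "clock": time; "joint_pos": joint angles; "qvel": joint speeds; "tau": joint torques, N m; "tool_pos": TCP position; "orientation": TCP orientation; "force": force on the tool from outside, world axes, zero at the start; "moment": the same for the moment, N m; "opening": finger opening in m.
Only numpy, scipy, OpenCV 4.12 (cv2) and the standard library are available. Lean on these libraries where they do the work, as an engineer would, in place of code of your own. Each camera call takes 0.05 s, during which the arm holds its last target. There are 200 camera calls.

TASK

Get the stepped block ready for filing: first swing the jig's clamp down until its foot rests firmly on the block, and only then draw the flat file out of its slot in the sloping tool rack. Turn the file level, flat side down, and hold it crosswise a hand's breadth above the low end of the block that sticks out of the jig, with the middle of the file's steel over that end; finish while still holding it there, touching nothing with it. Leave the screwdriver in the rack, the block in its place and the other things on the table undisturbed.

Things in the scene. Friction and masses are not known exactly. Their poses are not given: they have to be found in the camera images.
- rack: Wooden tool rack fixed at the left: base board 150 x 120 x 12 mm and a leaning block 104 mm wide, 36 mm thick, 95 mm long, with two slippery sockets 80 mm deep. Origin on the table under the block's low end. Sockets run along the rack's +x and upward, 40 deg above level, mouths away from the robot. File's socket 31 mm to -y of the middle, screwdriver's 31 mm to +y. Under 120 mm high.
- file_mouth (a point): Centre of the mouth of the file's socket in the rack.
- file: Loose flat file, 285 mm, 0.19 kg, tip down in its socket, handle up and away from the robot. Axes: y along it to the handle end, x across the blade, z square to its flat side (up when level). Round wooden handle 25 mm thick, y = 48 to 142 mm; steel 20 x 5 mm, y = -143 (tip) to 48 mm. Origin 12.5 mm below (-z) the handle's axis, 10.5 mm below the steel's middle plane. Balances at y = 51 mm.
- file_handle (a point): Point on the axis of the file's handle, 85 mm from the file's origin toward the handle end: good to grip (25 mm across, nothing beneath it, screwdriver's line 62 mm to the side).
- file_blade (a point): Middle of the file's steel, on its middle plane, 50 mm from the origin toward the tip (93 mm from the tip, 135 mm from file_handle).
- driver: Loose screwdriver 205 mm long in the rack's other socket; black handle 28 mm across, reaching about 200 mm up along the slope from its tip. Leave it there.
- jig: Filing jig fixed to the table, right of the middle: metal base plate 130 (x) x 90 (y) x 16 mm, origin under its centre, with a low fence behind the block, an end stop, and a hold-down clamp. Its +x points away from the robot, z up.
- block: Loose stepped metal block 38 (x) x 120 (y) x 36 mm, 0.4 kg, lying on the jig plate against fence and end stop; origin in the middle of its underside (16 mm above the table). From y = 8 to 60 mm it is 36 mm high (the clamp comes down there), the rest is 26 mm high. Its low end, toward -y, sticks out 35 mm beyond the jig plate.
- block_end (a point): Point on top of the block's low, overhanging end: 15 mm from its end face, 42 mm above the table.
- clamp (a joint): Angle of the hold-down clamp's arm, rad: about 0 when its rubber foot rests on the block, growing as it swings up and away from the robot (starts 0.6 to 1.0). The hinge is stiff (0.2 N m), so it stays where it is left; pressing its handle takes about 3 N.
- clamp_pivot (a point): Centre of the clamp's hinge, 66 mm above the table; the hinge axis runs along the jig's y. The arm runs from here toward the jig's -x when shut; arm 16 mm wide and 10 mm thick, then from 67 to 112 mm from the hinge a black grip 16 mm thick.
- clamp_grip (a point): Point on the upper face of the clamp's black grip, 95 mm from the hinge axis and 8 mm above the arm's middle line (at angle 0: 74 mm above the table).
- glue_bottle: Bystander: bottle with nozzle, 51 mm across, 135 mm high.
- resin_cup: Bystander: cup with a stick, 65 mm across, 116 mm high.
- tape_roll: Bystander: wide cream tape roll lying flat, 110 mm across, 38 mm high.
- caliper: Bystander: caliper lying flat, 150 mm long.
- blade: Bystander: thin white moulded blade lying flat, 150 x 55 x 11 mm.
- screw: Bystander: cap screw standing on its head, 45 mm high.
- tape_brown: Bystander: small brown tape roll lying flat, 68 mm across.

How it is judged:
By the outcome, as a careful person would: the job done as asked, in the order asked, and still so for the second after the job is handed in, while the arm keeps its last pose, push and grip.
It also fails if it takes over 56 s, if anything falls off the work surface, if the arm or the gripper's body presses on something with over 40 N, if the wrist force passes 120 N, or if a joint passes its speed limit or range.

## Working session

There is one attempt and no reset: what is moved stays moved. The work goes in short steps, Python scripts to look and compute and a tool call to move; the robot and the scene stay as the last step left them, time stands still between calls to the robot, and variables do not carry over. Pictures are saved under pics/ and viewed, about 8 in all and at most 12, crops included, and the job is handed in when it is done.

Besides the shell and the picture viewer there is one more tool, called after "Request:" as name(argument=value, ...), one argument or row to a line, values as JSON. step_arm: Moves the arm, as the interface text tells. Its arguments: {"type":"object","properties":{"rows":{"type":"array"}},"required":["rows"]}

```bash
mkdir -p pics; ls
python3 - <<'E'
from plant import ctrl
import cv2
for n in("side","top"):
    im=ctrl.snapshot(n); cv2.imwrite(f"pics/{n}0.png",im); print(n,ctrl.camera_params(n))
print(ctrl.get_obs())
E
```

```text
pics
side {'vertical_fov': 56.61020680070027, 'cx': 322.1301238823387, 'cy': 233.11415400027272, 'rvec': array([ 2.10245616,  0.06255051, -0.02546342]), 'tvec': array([-0.53283284,  0.05750436,  1.46648333])}
top {'vertical_fov': 43.12965487441907, 'cx': 323.2464874472909, 'cy': 236.6904498291165, 'rvec': array([ 1.4631928 , -2.40988869,  0.59596338]), 'tvec': array([0.17029722, 0.52090954, 1.59961414])}
{'clock': 0.1, 'joint_pos': array([ 9.16789809e+01,  2.05865077e+01,  6.41143942e-01, -1.89440283e-02,
       -7.01359010e+01, -1.65052218e+01]), 'qvel': array([ 0.01144786, -0.14494502,  0.09669207,  0.06844938,  0.06896142,
       -0.07919782]), 'tau': array([-1.85638943e-03, -5.84164917e+01,  2.93752384e+01,  7.01564670e+00,
        1.01178128e-02, -5.66419965e-05]), 'tool_pos': array([0.17265007, 0.65210854, 0.22573799]), 'orientation': array([-8.99170237e+01,  6.01386337e-03,  1.65167314e+02]), 'force': array([-0.20300774,  0.85914953,  0.18071386]), 'moment': array([-0.00965166, -0.00345772, -0.00188603]), 'opening': 0.08767347562108782}
```

View pics/side0.png

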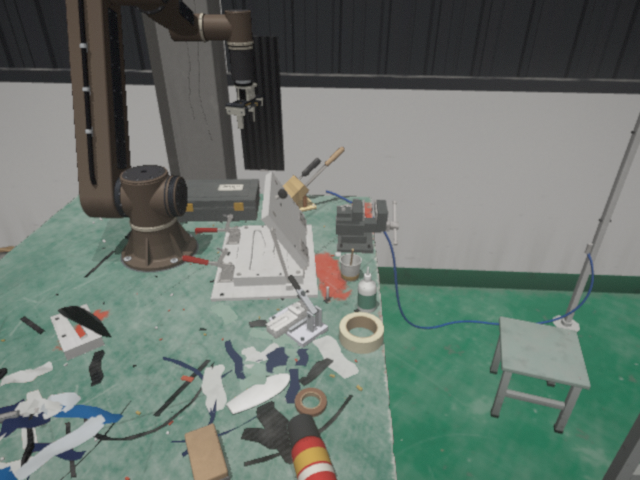

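View pics/top0.png

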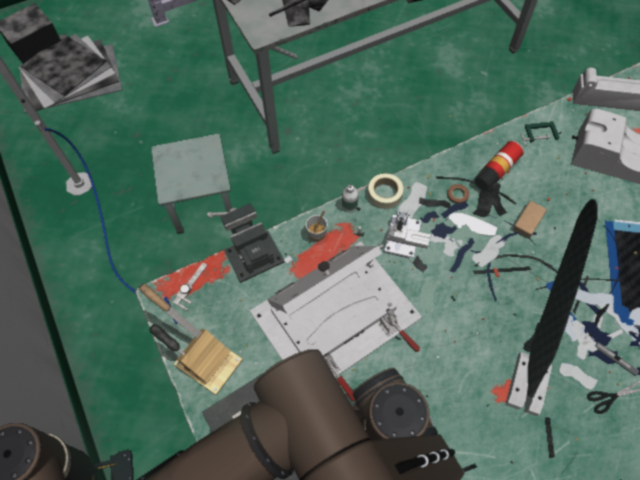

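```bash
cat > h.py <<'E'
import cv2,numpy as np
from plant import ctrl
from scipy.spatial.transform import Rotation as R
def cam(n):
    p=ctrl.camera_params(n); f=240/np.tan(np.radians(p['vertical_fov']/2))
    return np.array([[f,0,p['cx']],[0,f,p['cy']],[0,0,1.]]),np.array(p['rvec'],float),np.array(p['tvec'],float)
def proj(n,X):
    K,r,t=cam(n); return cv2.projectPoints(np.atleast_2d(np.array(X,float)),r,t,K,None)[0][:,0]
def ray(n,uv):
    K,r,t=cam(n); M=cv2.Rodrigues(r)[0]; d=M.T@np.linalg.solve(K,[uv[0],uv[1],1.]); return -M.T@t,d
def atz(n,uv,z):
    o,d=ray(n,uv); return o+d*(z-o[2])/d[2]
def tri(us,ut):
    A=[];b=[]
    for n,u in(("side",us),("top",ut)):
        o,d=ray(n,u); d/=np.linalg.norm(d); P=np.eye(3)-np.outer(d,d); A.append(P);b.append(P@o)
    return np.linalg.lstsq(np.vstack(A),np.hstack(b),rcond=None)[0]
def crop(im,x,y,w,h,s): # with tick labels
    c=cv2.resize(im[y:y+h,x:x+w],None,fx=s,fy=s,interpolation=cv2.INTER_CUBIC)
    for i in range(0,w,10):
        cv2.line(c,(i*s,0),(i*s,6),(0,255,255),1); cv2.putText(c,str(x+i),(i*s,16),0,.35,(0,255,255),1)
    for j in range(0,h,10):
        cv2.line(c,(0,j*s),(6,j*s),(0,255,255),1); cv2.putText(c,str(y+j),(8,j*s+4),0,.35,(0,255,255),1)
    return c
def both(name,a,b,s,ims=None):
    S,T=ims or (ctrl.snapshot("side"),ctrl.snapshot("top"))
    A,B=crop(S,*a,s),crop(T,*b,s); H=max(len(A),len(B))
    A,B=[cv2.copyMakeBorder(q,0,H-len(q),0,4,cv2.BORDER_CONSTANT) for q in(A,B)]
    cv2.imwrite(name,np.hstack([A,B]))
E
python3 - <<'E'
from h import *
ims=cv2.imread("pics/side0.png"),cv2.imread("pics/top0.png")
both("pics/jig0.png",(260,268,72,80),(376,200,60,65),6,ims)
both("pics/rack0.png",(275,140,75,75),(135,278,110,118),4,ims)
E
```

```text
(no output)
```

View pics/jig0.png

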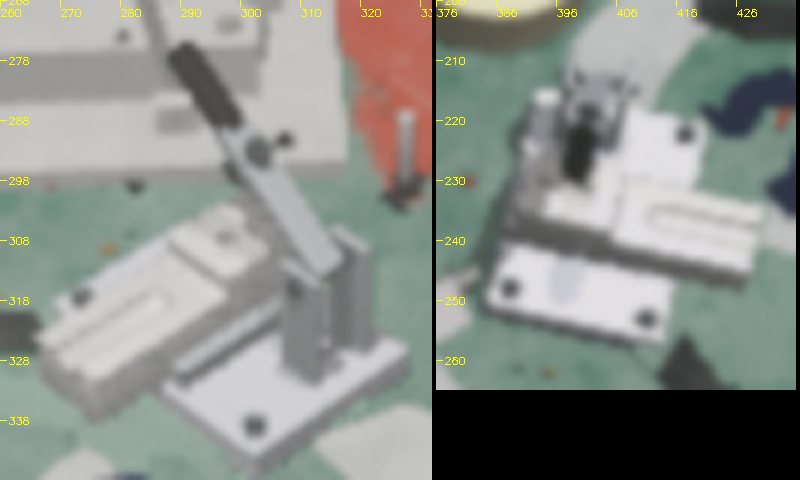

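View pics/rack0.png

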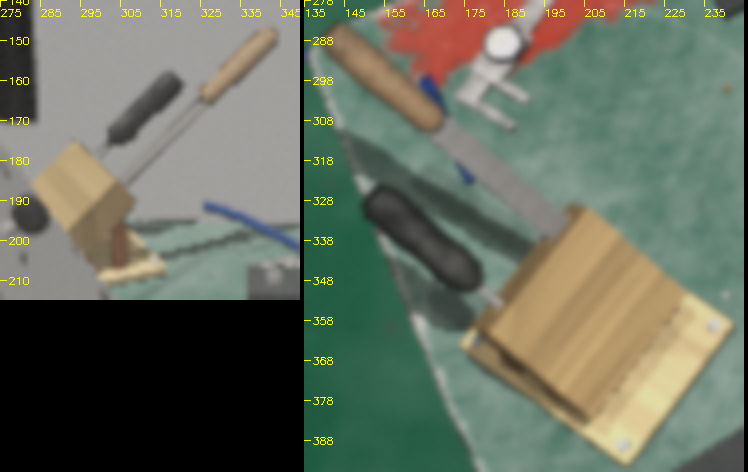

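```bash
cat > fit.py <<'E'
from h import *
from scipy.optimize import least_squares as LS
def jigT(p): return R.from_euler('z',p[2]).as_matrix(),np.array([p[0],p[1],0])
def fitjig(pp=None):
    # jig plate corners (top z16): ; block in jig frame offset (bx,by)
    S=[('p',[-.065,-.045,.016],(287,331)),('p',[.065,-.045,.016],(302,344.5)),('p',[.065,.045,.016],(328,325.8)),
       ('b',[-.019,-.06,.026],(266.4,324.5)),('b',[.019,-.06,.026],(275.5,333))]
    T=[('p',[-.065,.045,.016],(384.7,249.5)),('p',[-.065,-.045,.016],(413.8,256)),('p',[.065,-.045,.016],(420.5,220)),
       ('b',[.019,-.06,.026],(430.5,234.3)),('b',[-.019,-.06,.026],(427.2,245.5))]
    def X(p,k,v):
        M,t=jigT(p); v=np.array(v); 
        if k=='b': v=v+[p[3],p[4],.016]
        return M@v+t
    def f(p):
        r=[]
        for n,L in(("side",S),("top",T)):
            r+=list((proj(n,[X(p,k,v) for k,v,_ in L])-[u for *_,u in L]).ravel())
        return np.array(r)
    c=atz("top",(403,238),.016)
    best=min((LS(f,[c[0],c[1],y0,0,-.02]) for y0 in(-1,0,1)),key=lambda s:s.cost)
    return best,f
def ffile():
    S=[(.142,(343,149.5)),(.048,(326,164))]; T=[(.142,(143.7,286.7)),(.048,(168.5,308.5))]
    def X(p,s):
        d=np.array([np.cos(p[4])*np.cos(p[3]),np.cos(p[4])*np.sin(p[3]),np.sin(p[4])]); return p[:3]+d*s
    def f(p):
        r=[(p[4]-np.radians(40))*100]
        for n,L in(("side",S),("top",T)): r+=list((proj(n,[X(p,s) for s,_ in L])-[u for _,u in L]).ravel())
        # blade line at exit: perpendicular residual, blade axis ~2mm below handle axis ignored
        return np.array(r)
    a,b=tri((343,149.5),(143.7,286.7)),tri((326,164),(168.5,308.5)); print('tri',a.round(4),b.round(4),np.linalg.norm(a-b))
    d=a-b
    return LS(f,[*(b-d/2),np.arctan2(d[1],d[0]),.7])
if __name__=="__main__":
    s,f=fitjig(); print('jig',s.x.round(4),np.degrees(s.x[2])); print(f(s.x).reshape(-1,2).round(1).tolist())
    s=ffile(); print('file axis origin',s.x.round(4),np.degrees(s.x[3:]),s.fun.round(1))
    print('grip tip tri',tri((290.5,277),(398,221)), 'base of grip',tri((298.5,288.5),(397.5,231)))
E
python3 fit.py
```

```text
jig [ 0.4995 -0.3411 -0.7328 -0.0214 -0.0226] -41.98897232868451
[[-15.3, -10.7], [4.0, 1.8], [3.9, 2.5], [-0.7, -0.2], [0.1, -1.1], [-0.9, -3.2], [-0.8, -3.1], [0.2, -3.3], [-0.3, -0.5], [0.8, -0.9]]
tri [0.5871 0.41   0.2151] [0.5242 0.3777 0.1675] 0.08529248510826716
file axis origin [0.4901 0.3608 0.1297 0.4693 0.6968] [26.8890828  39.92430525] [-0.1 -0.3 -1.3 -0.9  2.  -0.9 -1.3  0.4  0.7]
grip tip tri [ 0.47614976 -0.30240316  0.1390045 ] base of grip [ 0.4820483  -0.29810774  0.09346229]
```

```bash
sed -i "s/('p',\[-.065,-.045,.016\],(287,331)),//" fit.py; python3 fit.py
```

```text
jig [ 0.4889 -0.3359 -0.7209 -0.011  -0.0194] -41.30204380184282
[[0.2, -0.0], [-0.1, 0.6], [-0.8, -0.2], [0.1, -1.1], [-0.5, 0.4], [-0.2, 0.3], [0.4, -0.2], [-0.4, -0.5], [0.9, -0.9]]
tri [0.5871 0.41   0.2151] [0.5242 0.3777 0.1675] 0.08529248510826716
file axis origin [0.4901 0.3608 0.1297 0.4693 0.6968] [26.8890828  39.92430525] [-0.1 -0.3 -1.3 -0.9  2.  -0.9 -1.3  0.4  0.7]
grip tip tri [ 0.47614976 -0.30240316  0.1390045 ] base of grip [ 0.4820483  -0.29810774  0.09346229]
```

```bash
cat > clamp.py <<'E'
from h import *
from scipy.optimize import least_squares as LS
M=R.from_euler('z',-41.3,degrees=True).as_matrix(); t=np.array([.489,-.336,0])
def P(p,s,h=0): 
    th=p[2]; return M@(np.array([p[0]-s*np.cos(th)+h*np.sin(th),p[1],.066+s*np.sin(th)+h*np.cos(th)]))+t
if __name__=="__main__":
    print('tri tip',tri((290.5,276.5),(399.7,230.5)),'junc',tri((298.5,288.5),(399.7,221)))
    obs=[("side",.112,(290.5,276)),("side",.067,(298.5,288.7)),("top",.112,(399.7,230.5)),("top",.067,(399.7,221))]
    f=lambda p:np.concatenate([proj(n,P(p,s))[0]-u for n,s,u in obs])
    s=LS(f,[.03,.0,.8]); p=s.x; print(p,np.degrees(p[2]),f(p).round(1))
    p0=[p[0],p[1],0]; print('pivot',P(p,0),'grip',P(p,.095,.008),'grip shut',P(p0,.095,.008))
    print('block_end',M@[-.011,-.020-.045,.042]+t, M@[-.011,-.065,.042]+t)
    print('pix pivot',proj("side",P(p,0)),proj("top",P(p,0)))
    for n in("side","top"):
        K,r,tt=cam(n); print(n,-cv2.Rodrigues(r)[0].T@tt)
E
python3 clamp.py
```

```text
tri tip [ 0.46385326 -0.29253312  0.12742598] junc [ 0.49180774 -0.3159517   0.11146143]
[0.04290354 0.01710096 0.62798924] 35.98113315540776 [-1.7 -0.4  0.4  1.5 -1.5 -2.  -0.1  1.3]
pivot [ 0.53251856 -0.35146907  0.066     ] grip [ 0.47829618 -0.30383355  0.12828797] grip shut [ 0.46114846 -0.28876891  0.074     ]
block_end [ 0.43783599 -0.37757215  0.042     ] [ 0.43783599 -0.37757215  0.042     ]
pix pivot [[314.0515945  312.40310137]] [[401.57488779 213.50867345]]
side [ 0.59434524 -1.20324077  0.79797013]
top [-0.1886998   0.27350272  1.65792097]
```

Request:
step_arm(
  rows=[
    [[-1,0,0,5,0,0,-10],[-1,0,0,5,0,0,-10],[-1,0,0,5,0,0,-10],[-1,0,0,5,0,0,-10],[-1,4,-4,0,0,0,-10],[-1,4,-4,0,0,0,-10],[-1,4,-4,0,0,0,-10],[-1,4,-4,0,0,0,-10],[-1,4,-4,0,0,0,-10],[-1,4,-4,0,0,0,-10],[-1,4,-4,0,0,0,-10]],
  ],
)

```text
clock: 1.48
tool_pos: [0.4536, 0.3709, 0.4263]
orientation: [-90.0, 0.0, 54.9]
force: [0.8, 0.9, 0.8]
opening: 0.0006
```

Run:
```python
from h import *
print('panel top',tri((273,179),(270,298)),tri((306,240),(378,250)))
print('bottle',atz("top",(350,205),0),atz("top",(350,186),.135),'cup',atz("top",(316,238),0),'tape',atz("top",(385,188),.038),'vise',atz("top",(238,207),.15))
print('screw',tri((327,288),(394,216)))
az,el=np.radians([26.9,39.9]);d=np.array([np.cos(el)*np.cos(az),np.cos(el)*np.sin(az),np.sin(el)])
o=np.array([.4901,.3608,.1297]);h=o+.085*d;print('handle',h)
z=np.array([-np.sin(el)*np.cos(az),-np.sin(el)*np.sin(az),np.cos(el)])
y=-z; xx=np.cross(d,z) # file x
for s in(1,-1):
    Z=s*xx; X=np.cross(y,Z); print(s,'toolx',X,R.from_matrix(np.c_[X,y,Z]).as_euler('xyz',degrees=True))
print('TCP',h-.019*z,'pre',h+.12*z)
```

```text
panel top [0.3832448  0.12821485 0.22019181] [ 0.46181873 -0.19047723  0.15917612]
bottle [ 0.66537311 -0.2482521   0.        ] [ 0.65370003 -0.23723714  0.135     ] cup [ 0.60962603 -0.09836183  0.        ] tape [ 0.64952497 -0.36396715  0.038     ] vise [0.73248481 0.08918307 0.15      ]
screw [ 0.54247305 -0.31034839  0.1006511 ]
handle [0.54825326 0.39030283 0.18422322]
1 toolx [-0.68415599 -0.34709214 -0.64144963] [ -90.    39.9 -153.1]
-1 toolx [0.68415599 0.34709214 0.64144963] [-90.  -39.9  26.9]
TCP [0.55912208 0.3958169  0.16964708] pre [0.47960808 0.35547714 0.27628304]
```

Request:
step_arm(
  rows=[
    [[-1,1,-5.6,0,0,0,-8],[-1,1,-5.6,0,0,0,-8],[-1,1,-5.6,0,0,0,-8],[-1,1,-5.6,0,0,0,-8],[-1,1,-5.6,0,0,0,-8],[-1,0,-5.6,0,0,0,-8],[-1,0,-5.6,0,0,0,-8],[-1,0,-5.6,0,0,0,-8],[-1,0,-5.6,-3,0,0,-8],[-1,-1,-5.6,-5,0,0,-8],[-1,-1,-5.6,-5,0,0,-8],[-1,-1,-5.6,-5,0,0,-8]],
  ],
)

```text
clock: 2.98
tool_pos: [0.4772, -0.2706, 0.2719]
orientation: [-90.0, 0.0, -41.1]
force: [1.6, -0.7, 0.7]
opening: 0.0004
```

Run:
```python
from h import *
both("pics/jig1.png",(255,235,80,110),(370,190,60,75),5)
o=ctrl.get_obs(); print(o['clock'],o['tool_pos'],o['orientation'],o['joint_pos'].round(1)); print(proj("side",o['tool_pos']),proj("top",o['tool_pos']))
```

```text
3.075 [ 0.47433578 -0.27134657  0.26766121] [-90.20982855   0.48182197 -41.27898598] [-9.30e+00  7.30e+00 -1.15e+01 -1.00e-01 -7.17e+01 -1.22e+02]
[[292.21558566 225.11357295]] [[394.87857431 204.12905215]]
```

View pics/jig1.png

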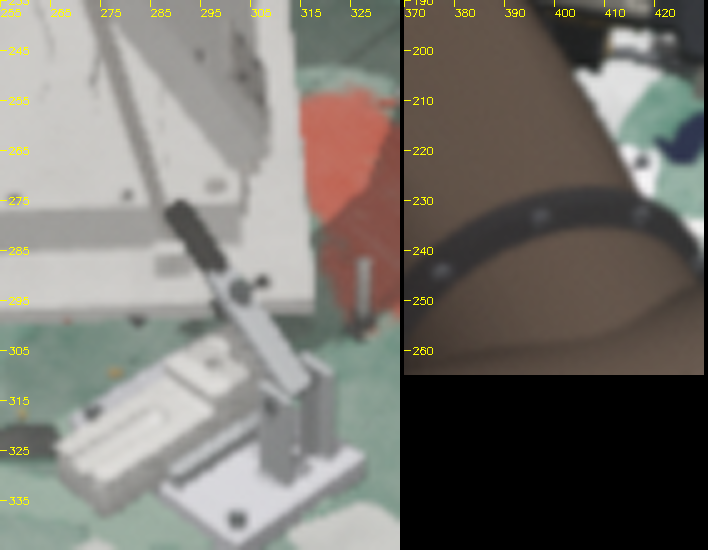

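Request:
step_arm(
  rows=[
    [[-1,0.1,-1.1,-3.6,0,0,0],[-1,0.1,-1.1,-3.6,0,0,0],[-1,0.1,-1.1,-3.6,0,0,0],[-1,0,0,0,0,0,0],[-1,-0.2,0,-1,0,0,0],[-1,-0.2,0.2,-1,0,0,0],[-1,0,0,0,0,0,0]],
  ],
)

```text
clock: 3.95
tool_pos: [0.4767, -0.2997, 0.1452]
orientation: [-90.0, 0.0, -40.8]
force: [0.2, 0.5, 1.0]
opening: 0.0007
```

Run:
```python
from h import *
cv2.imwrite("pics/jig2.png",crop(ctrl.snapshot("side"),255,235,90,110,5))
o=ctrl.get_obs(); print(o['clock'],o['tool_pos'],o['orientation'],o['force']); print(proj("side",o['tool_pos']))
```

```text
4.0 [ 0.47702212 -0.29995571  0.14563372] [-8.99960496e+01 -1.81224965e-02 -4.07962382e+01] [ 0.31671107 -0.38577258  1.36432429]
[[293.29631953 273.28983787]]
```

View pics/jig2.png

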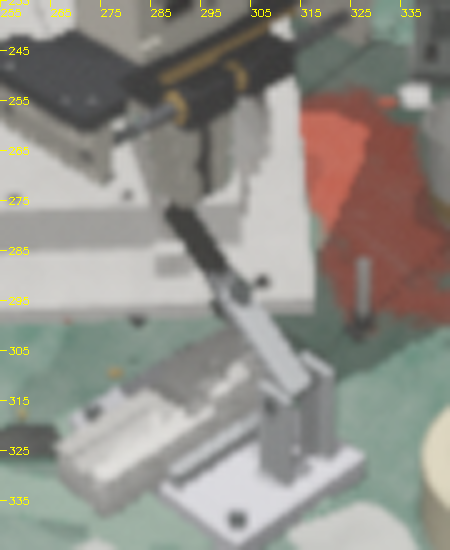

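Request:
step_arm(
  rows=[
    [[-1,0,0,-1,0,0,0],[-1,-0.2,0.2,-1,0,0,0],[-1,-0.3,0.2,-0.9,0,0,0],[-1,-0.3,0.2,-0.9,0,0,0]],
  ],
)

```text
clock: 4.5
tool_pos: [0.4687, -0.294, 0.1065]
orientation: [-90.0, 0.0, -40.8]
force: [-0.4, 1.0, 2.3]
opening: 0.0006
```

Request:
step_arm(
  rows=[
    [[-1,-0.3,0.2,-0.9,0,0,0],[-1,-0.2,0.1,-0.9,0,0,0],[-1,-0.1,0.1,-0.8,0,0,0],[-1,0,0,0,0,0,0]],
  ],
)

```text
clock: 5.0
tool_pos: [0.4623, -0.2901, 0.0804]
orientation: [-90.0, 0.1, -40.8]
force: [0.5, -0.2, -0.4]
opening: 0.0004
```

Run:
```python
from h import *
cv2.imwrite("pics/jig3.png",crop(ctrl.snapshot("side"),255,255,90,90,6))
o=ctrl.get_obs(); print(o['clock'],o['tool_pos'],o['force'],proj("side",o['tool_pos']))
```

```text
5.05 [ 0.46249405 -0.29022241  0.08079019] [-0.35743976  0.44455613 -0.03523737] [[288.77134448 291.28275183]]
```

View pics/jig3.png

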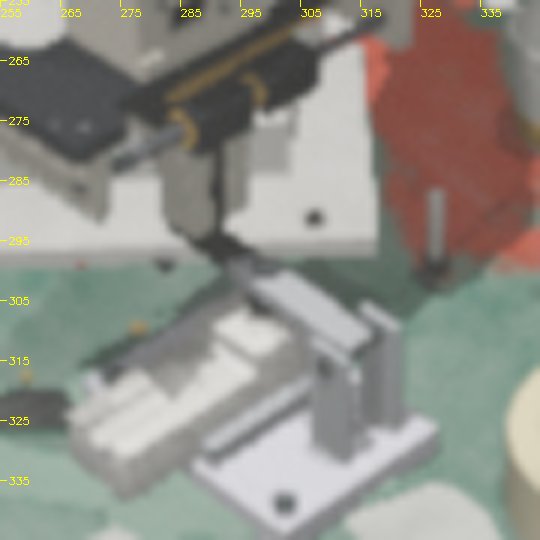

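Request:
step_arm(
  rows=[
    [[-1,0,0,-0.4,0,0,0],[-1,0,0,-0.3,0,0,0],[-1,0,0,-0.2,0,0,0],[-1,0,0,0,0,0,0]],
  ],
)

```text
clock: 5.55
tool_pos: [0.4628, -0.2902, 0.0738]
orientation: [-90.0, -0.0, -40.8]
force: [-4.9, 5.7, 17.3]
opening: 0.0002
```

Request:
step_arm(
  rows=[
    [[-1,0,0,-0.2,0,0,0],[-1,0,0,0,0,0,0]],
  ],
)

```text
clock: 5.8
tool_pos: [0.4629, -0.2903, 0.0734]
orientation: [-90.0, -0.1, -40.8]
force: [-10.7, 10.2, 33.9]
opening: 0.0002
```

Request:
step_arm(
  rows=[
    [[-1,0,0,1,0,0,0],[-1,0,0,5,0,0,0],[-1,0,0,6,0,0,0],[-1,0,0,6,0,0,0],[-1,0,0,6,0,0,0],[-1,0,0,6,0,0,0],[-1,0,0,5,0,0,0],[-1,1,5,0,0,0,6],[-1,1,5,0,0,0,6],[-1,1,6,0,0,0,6],[-1,1,6,0,0,0,6],[-1,0,6,0,0,0,6]],
  ],
)

```text
clock: 7.3
tool_pos: [0.5032, -0.0083, 0.4199]
orientation: [-90.0, 0.0, -10.6]
force: [1.3, -0.4, 0.2]
opening: 0.0006
```

Request:
step_arm(
  rows=[
    [[0.05,0,6,0,0,0,6],[0.05,0,6,0,0,0,6],[0.05,-1,6,0,0,0,6],[0.05,-1,6,0,0,0,6],[0.05,-1,6,0,0,0,6],[0.05,0,6,0,0,0,6],[0.05,0,0,0,0,0,2]],
  ],
)

```text
clock: 8.18
tool_pos: [0.4723, 0.3535, 0.4179]
orientation: [-90.1, 0.2, 27.5]
force: [-0.6, 0.4, -0.2]
opening: 0.046
```

Run:
```python
from h import *
both("pics/c4.png",(255,260,80,90),(372,200,70,70),5)
o=ctrl.get_obs(); print(o['clock'],o['tool_pos'],o['orientation'],o['joint_pos'].round(1),o['opening'])
# rotvec to tilt tool from yaw 26.9 level to pitch -39.9
A=R.from_euler('xyz',o['orientation'],degrees=True);B=R.from_euler('xyz',[-90,-39.9,26.9],degrees=True)
print((B*A.inv()).as_rotvec(degrees=True))
```

```text
8.275 [0.47286144 0.35044278 0.41941491] [-9.00416295e+01  7.27600837e-02  2.72575652e+01] [  55.6    8.9    9.5    0.   -90.6 -118.3] 0.046041086759672036
[ 18.23180084 -35.57286931  -0.3284724 ]
```

View pics/c4.png

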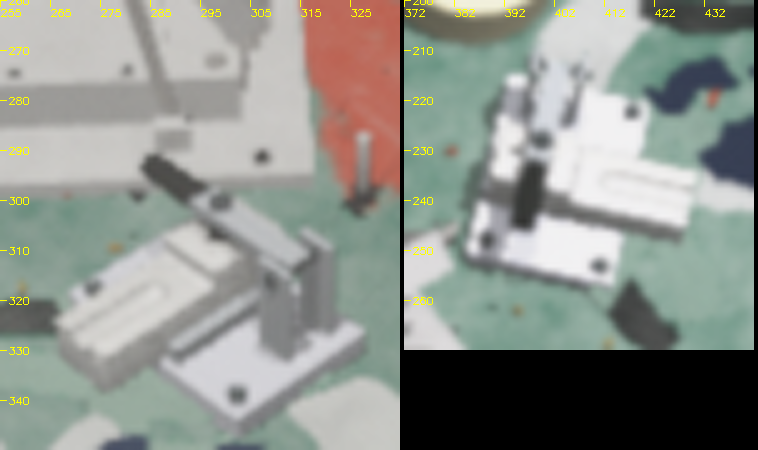

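Run:
```python
from clamp import *
for th in(-.05,0,.05,.1,.15): print(th,[np.r_[proj(n,P([.0429,.0171,th],s))[0]].round(1).tolist() for n in("side","top") for s in(.067,.112)])
```

```text
-0.05 [[295.8, 301.3], [284.3, 294.3], [397.4, 232.9], [394.5, 246.3]]
0 [[295.8, 300.2], [284.2, 292.6], [397.5, 232.4], [394.6, 245.4]]
0.05 [[295.8, 299.2], [284.1, 290.9], [397.6, 231.8], [394.8, 244.5]]
0.1 [[295.8, 298.3], [284.2, 289.3], [397.7, 231.2], [395.0, 243.5]]
0.15 [[295.9, 297.3], [284.3, 287.7], [397.9, 230.6], [395.3, 242.5]]
```

Request:
step_arm(
  rows=[
    [[0.05,0,0,0,4.5,-8.9,0],[0.05,0,0,0,4.5,-8.9,0],[0.05,0,0,-2,4.6,-8.9,0],[0.05,0,0,-4,4.6,-8.9,0],[0.05,0.3,0.4,-4,0,0,0],[0.05,0.3,0.3,-4,0,0,-0.3],[0.05,0,0,0,0,0,0]],
  ],
)

```text
clock: 9.15
tool_pos: [0.4911, 0.3482, 0.2957]
orientation: [-91.1, -37.6, 26.0]
force: [0.5, -0.6, 0.2]
opening: 0.046
```

Request:
step_arm(
  rows=[
    [[0.05,0,0,0,0,0,0]],
  ],
)

```text
clock: 9.28
tool_pos: [0.4921, 0.3512, 0.3008]
orientation: [-90.8, -38.0, 25.9]
force: [-0.4, 0.4, 0.5]
opening: 0.0461
```

```bash
cat > g.py <<'E'
from h import *
o=ctrl.get_obs(); p=o['tool_pos']; A=R.from_euler('xyz',o['orientation'],degrees=True)
print(o['clock'],p,o['orientation'],o['force'],o['joint_pos'].round(1)); az,el=np.radians([26.9,39.9])
d=np.array([np.cos(el)*np.cos(az),np.cos(el)*np.sin(az),np.sin(el)]);z=np.array([-np.sin(el)*np.cos(az),-np.sin(el)*np.sin(az),np.cos(el)]);x=np.cross(d,z)
h=np.array([.4901,.3608,.1297])+.085*d
B=R.from_euler('xyz',[-90,-39.9,26.9],degrees=True)
print('turn',(B*A.inv()).as_rotvec(degrees=True))
g=p-.019*A.as_matrix()[:,1]
print('grasp pt rel handle in file axes x,y,z mm',(np.c_[x,d,z].T@(g-h)*1000).round(1),'world shift to grasp cm',((h-g)*100).round(2))
E
python3 - <<'E'
from g import *
both("pics/r1.png",(280,110,75,85),(125,270,85,85),5)
E
```

```text
9.275 [0.49214913 0.35123527 0.30077402] [-90.80874228 -37.99168813  25.94161926] [-0.39459224  0.43999241  0.48090345] [  58.9   -8.3  -50.6   55.3  -25.  -169.9]
turn [ 1.41246276 -1.42910573  1.46666973]
grasp pt rel handle in file axes x,y,z mm [  9.   23.5 151.8] world shift to grasp cm [  6.67   4.39 -13.15]
```

View pics/r1.png

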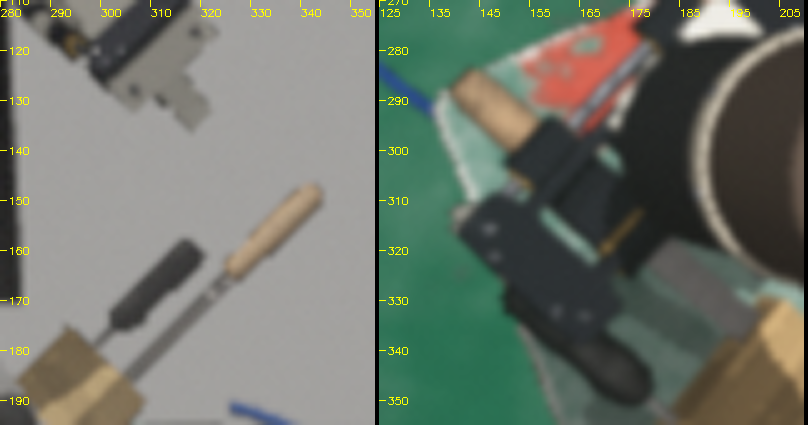

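Request:
step_arm(
  rows=[
    [[0.05,0,0,0,-5.7,-2.9,7.7],[0.05,0,0,0,-5.7,-2.9,7.7],[0.05,0,0,0,-5.7,-2.9,7.7],[0.05,0,0,0,-5.7,-2.9,7.7],[0.05,0,0,0,-5.7,-2.9,7.7],[0.05,0,0,0,-5.7,-2.9,7.7],[0.05,0,0,0,-5.7,-2.9,7.7],[0.05,0,0,0,-5.7,-2.9,7.7],[0.05,0,0,0,-5.7,-2.9,7.7]],
  ],
)

```text
clock: 10.5
tool_pos: [0.4915, 0.3526, 0.3009]
orientation: [-131.3, 1.2, 115.6]
force: [0.1, 0.5, 0.8]
opening: 0.0457
```

Request:
step_arm(
  rows=[
    [[0.05,0,0,0,-5.7,-2.9,7.7],[0.05,0,0,0,-5.7,-2.9,7.7],[0.05,0,0,0,-5.7,-2.9,7.7],[0.05,0,0,0,-5.7,-2.9,7.7],[0.05,0,0,0,-5.7,-2.9,7.7],[0.05,0,0,0,-5.7,-2.9,7.7],[0.05,0,0,0,-5.7,-2.9,7.7],[0.05,0,0,0,-5.7,-2.9,7.7],[0.05,0,0,0,-5.7,-2.9,7.7],[0.05,0,0,0,0,0,0]],
  ],
)

```text
clock: 11.75
tool_pos: [0.4915, 0.3526, 0.3006]
orientation: [-92.0, 41.7, -153.8]
force: [-0.2, 0.4, -0.9]
opening: 0.0462
```

```bash
sed -i 's/\[-90,-39.9,26.9\]/[-90,39.9,-153.1]/' g.py; python3 g.py
```

```text
11.75 [0.4914685  0.35257286 0.30061925] [ -91.99186337   41.73412749 -153.83376084] [-0.20503584  0.38438631 -0.86975384] [ 47.7  -9.7 -56.3  76.  -12.6  -2. ]
turn [-2.16794319  0.96734201 -0.56837329]
grasp pt rel handle in file axes x,y,z mm [  8.5  22.1 151.7] world shift to grasp cm [  6.78   4.39 -13.06]
```

Request:
step_arm(
  rows=[
    [[0.05,1,0.7,-2.3,-0.5,0.2,-0.1],[0.05,1,0.7,-2.3,-0.5,0.2,-0.1],[0.05,1,0.7,-2.3,-0.5,0.2,-0.1],[0.05,0.9,0.8,-2.3,-0.6,0.3,-0.2],[0.05,0,0,0,0,0,0]],
  ],
)

```text
clock: 12.38
tool_pos: [0.526, 0.3832, 0.2386]
orientation: [-89.4, 37.6, -153.2]
force: [-0.2, 0.4, 0.4]
opening: 0.046
```

Run:
```python
from g import *
print(proj("side",[h,g]),proj("top",[h,g]))
both("pics/r2.png",(280,110,75,85),(125,270,85,85),5)
```

```text
12.375 [0.52598081 0.3831712  0.23858918] [ -89.43020017   37.59743114 -153.23158184] [-0.17131537  0.41159957  0.40266725] [ 39.1  -0.2 -54.1  95.5  -8.1 -15.4]
turn [ 1.43595662 -1.8539918   0.4882286 ]
grasp pt rel handle in file axes x,y,z mm [-3.9 17.9 75.5] world shift to grasp cm [ 3.27  1.22 -6.94]
[[332.04606286 159.03304067]
 [323.39884186 142.15751175]] [[158.72026945 299.90771579]
 [160.97497386 298.08831645]]
```

View pics/r2.png

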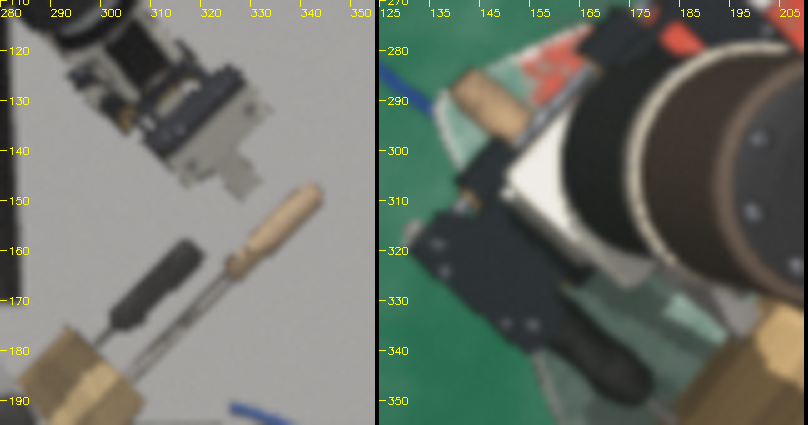

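Request:
step_arm(
  rows=[
    [[0.05,0,0,1,-3,5.9,0],[0.05,0,0,1,-3,5.9,0],[0.05,0,0,0,-2,4,0],[0.05,0,0,0,0,0,0],[0.05,0,0,0,0,0,0]],
  ],
)

```text
clock: 13.1
tool_pos: [0.5785, 0.375, 0.2886]
orientation: [-86.7, 35.3, -153.8]
force: [0.5, -0.5, -0.4]
opening: 0.046
```

```bash
sed -i 's/\[-90,39.9,-153.1\]/[-90,20,-153.1]/; s/+.085\*d/+.08*d/' g.py; python3 g.py
```

```text
13.1 [0.57854778 0.37499729 0.28864788] [ -86.69956102   35.29147668 -153.76579691] [ 0.53827166 -0.5311655  -0.40274992] [ 54.    1.9 -40.1  48.6 -25.2  20.6]
turn [-4.21457232 14.98502286  2.1976647 ]
grasp pt rel handle in file axes x,y,z mm [26.1 88.9 86.1] world shift to grasp cm [ -2.34   1.74 -12.31]
```

Request:
step_arm(
  rows=[
    [[0.05,-1.5,0,0,-1,3.7,0.5],[0.05,-1.5,0,0,-1,3.7,0.5],[0.05,-1.5,0,0,-1,3.7,0.5],[0.05,-1.5,0,0,-1.2,3.9,0.6],[0.05,0,0,0,0,0,0],[0.05,0,0,0,0,0,0]],
  ],
)

```text
clock: 13.85
tool_pos: [0.5197, 0.3731, 0.2875]
orientation: [-89.9, 19.9, -153.3]
force: [0.1, -0.0, 0.7]
opening: 0.0462
```

```bash
python3 g.py
```

```text
13.85 [0.51972899 0.37311879 0.28748381] [ -89.88113282   19.93674084 -153.34487179] [ 0.09046092 -0.02391395  0.65976163] [ 59.3   3.7 -21.7  14.3 -48.5  49.4]
turn [ 0.12824048 -0.00614192  0.28546499]
grasp pt rel handle in file axes x,y,z mm [  2.4  52.2 118.4] world shift to grasp cm [  3.09   1.83 -12.43]
```

Request:
step_arm(
  rows=[
    [[0.05,0.4,0.3,-2,0,0,0.3],[0.05,0.4,0.3,-2,0,0,0],[0.05,0.5,0.3,-2,0,0,0],[0.05,0.5,0.3,-1.9,0,0,0],[0.05,0,0,0,0,0,0]],
  ],
)

```text
clock: 14.48
tool_pos: [0.5366, 0.3848, 0.2066]
orientation: [-89.8, 19.7, -153.0]
force: [-0.4, 0.1, -0.1]
opening: 0.0457
```

Run:
```python
from g import *
both("pics/r3.png",(285,110,70,80),(125,270,80,80),5)
```

```text
14.475 [0.53655521 0.38475412 0.20657233] [ -89.84091204   19.69037746 -152.97366122] [-0.38961773  0.10772096 -0.08022253] [ 57.9   9.2 -27.1  16.6 -37.9  47.4]
turn [ 0.27376249 -0.20811622 -0.07233118]
grasp pt rel handle in file axes x,y,z mm [-0.4 16.  43.3] world shift to grasp cm [ 1.4   0.67 -4.34]
```

View pics/r3.png

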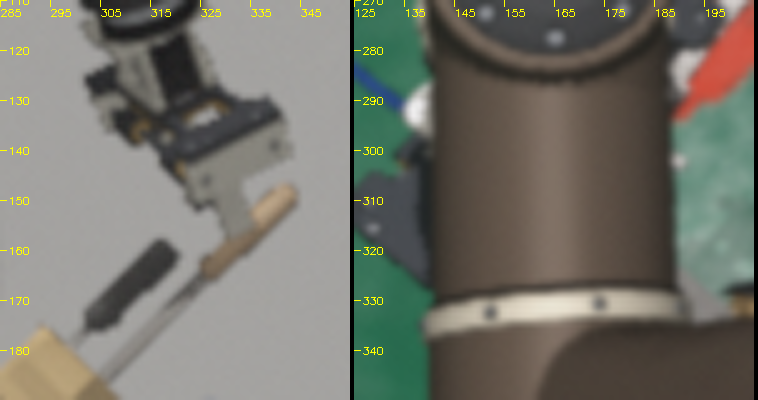

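Request:
step_arm(
  rows=[
    [[0.3,0.5,0.2,-1.5,0,0,0],[0.3,0.5,0.2,-1.5,0,0,0],[0.3,0.4,0.2,-1.3,0,0,0],[0.3,0,0,0,0,0,0]],
  ],
)

```text
clock: 15.08
tool_pos: [0.5506, 0.3918, 0.1637]
orientation: [-89.9, 19.7, -153.0]
force: [-0.4, -0.6, -0.0]
opening: 0.0573
```

```bash
python3 g.py
```

```text
15.075 [0.5506143  0.39181728 0.16366497] [ -89.91909452   19.67832319 -152.97462764] [-0.4223194  -0.58381397 -0.02443873] [ 56.7  12.9 -29.2  18.5 -32.1  45.9]
turn [ 0.21368296 -0.25220495 -0.0979142 ]
grasp pt rel handle in file axes x,y,z mm [-0.3  0.5  0.3] world shift to grasp cm [-0.01 -0.04 -0.05]
```

Request:
step_arm(
  rows=[
    [[-0.3,0,0,0,0,0,0],[-0.3,0,0,0,0,0,0],[-0.3,0,0,0,0,0,0],[-0.3,0,0,0,0,0,0]],
  ],
)

```text
clock: 15.58
tool_pos: [0.5508, 0.3926, 0.1661]
orientation: [-90.0, 19.9, -153.0]
force: [-0.3, -0.8, -0.2]
opening: 0.0312
```

Request:
step_arm(
  rows=[
    [[-1,0,0,0,0,0,0],[-1,0,0,0,0,0,0],[-1,0,0,0,0,0,0],[-1,0,0,0,0,0,0]],
  ],
)

```text
clock: 16.08
tool_pos: [0.5509, 0.3927, 0.166]
orientation: [-90.0, 19.9, -153.0]
force: [0.0, -0.0, 0.7]
opening: 0.0218
```

Request:
step_arm(
  rows=[
    [[-1,0,0,0,0,0,0],[-1,0,0,0,0,0,0]],
  ],
)

```text
clock: 16.32
tool_pos: [0.5509, 0.3927, 0.166]
orientation: [-90.0, 19.9, -153.0]
force: [1.4, 0.1, 0.7]
opening: 0.022
```

Run:
```python
from g import *
print(o['opening'])
T=ctrl.snapshot("side"); cv2.imwrite("pics/grip.png",T)
# handle end location (wood colour) in side view: PCA line compare to initial image
for f in("pics/side0.png","pics/grip.png"):
    q=cv2.imread(f)[140:170,318:352]; hsv=cv2.cvtColor(q,cv2.COLOR_BGR2HSV); m=(hsv[...,1]>70)&(hsv[...,2]>70)
    v,u=np.nonzero(m); e=u>16; print(len(u),u[e].mean()+318,v[e].mean()+140,u.max()+318,v.min()+140)
```

```text
16.325 [0.55092222 0.39271599 0.16595765] [ -90.01913491   19.85817027 -152.97708089] [1.38598163 0.06534809 0.67066974] [ 56.8  12.8 -29.1  18.5 -32.1  46. ]
turn [ 0.04827051 -0.13457058 -0.12944131]
grasp pt rel handle in file axes x,y,z mm [-0.9  2.5  1.6] world shift to grasp cm [-0.03 -0.12 -0.28]
0.02196799664297058
54 338.2857142857143 152.66666666666666 343 149
23 nan nan 333 141<stdin>:7: RuntimeWarning: Mean of empty slice.
  ret = ret.dtype.type(ret / rcount)
```

Run:
```python
import cv2,numpy as np
a,b=[cv2.imread(f"pics/{n}.png") for n in("side0","grip")]
for u in range(306,350,2):
    v0=round(164+(u-326)*(149.5-164)/17); print(u,v0,a[v0,u],b[v0,u], '|',b[v0+4,u],b[v0-4,u])
```

```text
306 181 [154 157 158] [155 157 159] | [123 130 134] [158 161 162]
308 179 [154 157 158] [156 158 159] | [127 131 135] [136 138 139]
310 178 [149 151 154] [147 150 152] | [129 133 136] [158 160 162]
312 176 [147 151 153] [137 140 142] | [130 134 137] [160 162 164]
314 174 [148 151 154] [136 138 141] | [131 135 138] [160 162 163]
316 173 [144 148 151] [123 126 129] | [146 149 151] [160 162 164]
318 171 [138 142 145] [112 116 118] | [146 150 152] [160 163 164]
320 169 [137 141 144] [126 128 130] | [120 124 127] [160 162 164]
322 167 [137 140 143] [125 128 130] | [120 124 127] [160 162 164]
324 166 [140 144 147] [95 97 99] | [137 139 141] [151 154 155]
326 164 [102 123 141] [ 82  97 111] | [138 141 142] [137 142 144]
328 162 [118 144 165] [ 86 105 121] | [122 127 131] [124 133 135]
330 161 [106 130 150] [ 94 108 120] | [134 137 139] [106 112 114]
332 159 [107 132 153] [118 126 129] | [113 120 124] [125 132 135]
334 157 [111 136 157] [122 130 132] | [121 128 131] [125 132 134]
336 155 [111 135 157] [125 132 135] | [121 127 129] [124 132 134]
338 154 [100 121 140] [124 132 134] | [137 140 142] [125 132 135]
340 152 [101 123 143] [124 132 134] | [137 140 143] [123 132 134]
342 150 [100 123 141] [119 126 129] | [141 144 146] [110 117 119]
344 149 [127 136 145] [103 108 109] | [157 160 162] [112 119 121]
346 147 [157 159 160] [148 152 153] | [137 142 144] [157 160 161]
348 145 [157 159 160] [160 162 163] | [159 162 163] [160 163 164]
```

Request:
step_arm(
  rows=[
    [[-1,0.7,0.35,0.64,0,0,0],[-1,0.7,0.35,0.64,0,0,0],[-1,0.7,0.35,0.64,0,0,0],[-1,0,0,0,0,0,0]],
  ],
)

```text
clock: 16.88
tool_pos: [0.5726, 0.4037, 0.1855]
orientation: [-90.0, 19.9, -153.0]
force: [-0.5, -0.3, -2.1]
opening: 0.022
```

Run:
```python
from g import *
b=ctrl.snapshot("side"); cv2.imwrite("pics/pull.png",b); print(o['opening'])
a=cv2.imread("pics/grip.png"); dd=cv2.absdiff(a,b).max(2)
# ferrule/handle start: wood hue pixels near the handle
hsv=cv2.cvtColor(b,cv2.COLOR_BGR2HSV)
for n,i in(("grip",a),("pull",b)):
    q=i[120:175,315:365].astype(int); m=(q[...,2]-q[...,0]>22); v,u=np.nonzero(m); print(n,len(u),sorted(zip((u+315).tolist(),(v+120).tolist()))[:60])
```

```text
16.875 [0.57261784 0.40367474 0.18554407] [ -90.03595109   19.88748055 -153.00530706] [-0.50222334 -0.30262062 -2.14407451] [ 55.7  13.9 -24.   16.2 -35.7  49.4]
turn [ 0.02086492 -0.11561743 -0.10695573]
grasp pt rel handle in file axes x,y,z mm [-0.9 33.7  1. ] world shift to grasp cm [-2.2  -1.22 -2.24]
0.021996226845807494
grip 36 [(316, 147), (316, 148), (317, 146), (317, 147), (317, 148), (318, 145), (318, 146), (319, 146), (320, 146), (324, 153), (326, 162), (326, 163), (326, 164), (327, 143), (327, 161), (327, 162), (327, 163), (327, 164), (327, 165), (328, 142), (328, 143), (328, 161), (328, 162), (328, 163), (328, 164), (328, 165), (329, 142), (329, 161), (329, 162), (329, 163), (329, 164), (330, 161), (330, 162), (330, 163), (332, 141), (333, 142)]
pull 38 [(323, 140), (323, 141), (323, 142), (324, 139), (324, 140), (325, 140), (329, 146), (329, 147), (330, 145), (330, 146), (330, 147), (332, 156), (332, 157), (332, 158), (333, 137), (333, 155), (333, 156), (333, 157), (333, 158), (333, 159), (334, 136), (334, 137), (334, 155), (334, 156), (334, 157), (334, 158), (334, 159), (335, 136), (335, 155), (335, 156), (335, 157), (335, 158), (336, 155), (336, 156), (336, 157), (338, 135), (339, 135), (339, 136)]
```

Request:
step_arm(
  rows=[
    [[-1,0.69,0.35,0.65,0,0,0],[-1,0.69,0.35,0.65,0,0,0],[-1,0.69,0.35,0.65,0,0,0],[-1,0.69,0.35,0.65,0,0,0],[-1,0.69,0.35,0.65,0,0,0],[-1,0.69,0.35,0.65,0,0,0],[-1,0.69,0.35,0.65,0,0,0],[-1,0.69,0.35,0.65,0,0,0],[-1,0.69,0.35,0.65,0,0,0],[-1,0.69,0.35,0.65,0,0,0]],
  ],
)

```text
clock: 18.18
tool_pos: [0.6412, 0.4383, 0.2503]
orientation: [-90.0, 19.8, -153.0]
force: [1.2, 0.1, -2.1]
opening: 0.022
```

Request:
step_arm(
  rows=[
    [[-1,0.2,0.1,3,0,0,0],[-1,0,0,4,0,0,0],[-1,0,0,4,0,0,0],[-1,0,0,4,0,0,0],[-1,0,0,4,0,0,0],[-1,0,0,0,0,0,0]],
  ],
)

```text
clock: 18.92
tool_pos: [0.6438, 0.4396, 0.4453]
orientation: [-90.1, 20.2, -153.0]
force: [-0.2, -0.7, -3.3]
opening: 0.0217
```

```bash
python3 g.py
```

```text
18.925 [0.64383725 0.43960764 0.44534263] [ -90.13132511   20.2318432  -153.01502232] [-0.16799474 -0.71793047 -3.30173375] [ 52.7  15.2  14.    9.  -70.6  62.7]
turn [-0.21497709  0.15080613 -0.13014298]
grasp pt rel handle in file axes x,y,z mm [ -0.7 261.4 149.2] world shift to grasp cm [ -9.32  -4.8  -28.22]
```

Request:
step_arm(
  rows=[
    [[-1,0,-1,0,-3,6,0],[-1,0,-1,0,-3,6,0],[-1,0,-1,0,-3,6,0],[-1,0,-1,0,-3,6,0],[-1,0,-2,0,-3,6,0],[-1,0,-4,0,-3,6,0],[-1,-0.5,-4,0,0,0,-4],[-1,-1,-5,0,0,0,-5],[-1,-1,-5,0,0,0,-5],[-1,-1,-5,0,0,0,-5],[-1,-1,-5,0,0,0,-5],[-1,-1,-5,0,0,0,-5]],
  ],
)

```text
clock: 20.42
tool_pos: [0.5874, 0.0476, 0.4393]
orientation: [-90.3, -20.4, 177.9]
force: [0.0, -1.0, -1.8]
opening: 0.022
```

Request:
step_arm(
  rows=[
    [[-1,-1,-5,0,0,0,-5],[-1,-1,-5,0,0,0,-5],[-1,-1,-5,0,0,0,-5],[-1,-1,-5,0,0,0,-5],[-1,-1,-5,0,0,0,-5],[-1,0,-5,0,0,0,-5],[-1,0,-5,0,0,0,-4],[-1,0,-5,0,0,0,-4],[-1,0,-5,0,0,0,0],[-1,0,-4,0,0,0,0],[-1,0,0,0,0,0,0]],
  ],
)

```text
clock: 21.8
tool_pos: [0.5376, -0.4441, 0.4362]
orientation: [-90.3, -20.7, 139.8]
force: [0.6, -0.0, -3.4]
opening: 0.0216
```

```bash
cat > e.py <<'E'
from h import *
o=ctrl.get_obs(); p=o['tool_pos']; A=R.from_euler('xyz',o['orientation'],degrees=True)
print(o['clock'],p,o['orientation'],o['force'],o['joint_pos'].round(1),o['opening'])
B=R.from_euler('xyz',[-90,-20,138.7],degrees=True)
print('turn',(B*A.inv()).as_rotvec(degrees=True),'shift cm',((np.array([.5326,-.461,.117])-p)*100).round(2))
E
python3 e.py
```

```text
21.8 [ 0.53760539 -0.4440841   0.43618315] [-90.2809535  -20.65741952 139.79706628] [ 0.56946373 -0.00432928 -3.39794205] [ -26.5   36.4   52.3   -6.2 -125.8   73.5] 0.021577212858113773
turn [-0.62873724 -0.3260517  -0.99944697] shift cm [ -0.5   -1.69 -31.92]
```

Request:
step_arm(
  rows=[
    [[-1,-0.1,-0.3,-4,-0.2,-0.1,-0.3],[-1,-0.1,-0.3,-4,-0.2,-0.1,-0.3],[-1,-0.1,-0.3,-4,-0.2,-0.1,-0.4],[-1,-0.1,-0.3,-4,0,0,0],[-1,-0.1,-0.3,-4,0,0,0],[-1,0,-0.2,-4,0,0,0],[-1,0,0,-3,0,0,0],[-1,0,0,-2,0,0,0],[-1,0,0,0,0,0,0],[-1,0,0,0,0,0,0]],
  ],
)

```text
clock: 23.05
tool_pos: [0.5334, -0.4584, 0.1514]
orientation: [-90.0, -19.7, 138.9]
force: [0.5, -0.1, -1.2]
opening: 0.0222
```

Run:
```python
from e import *
Y=A.as_matrix()[:,1]; g=p-.019*Y; ax=A.as_matrix()[:,0] 
az=np.radians(138.7-180+(o['orientation'][2]-138.7)); f=np.array([np.cos(az),np.sin(az),0])
q=[g-f*.0345, g-f*.1325,g-f*.2255,g+f*.0595]
for n in("side","top"): print(n,proj(n,q).round(1).tolist(),'block end',proj(n,[[.438,-.378,.042]]))
both("pics/fin.png",(235,225,110,110),(375,195,80,80),4)
both("pics/fin.png",(235,235,95,105),(380,185,80,85),4)
```

```text
23.05 [ 0.53344206 -0.45836858  0.15141176] [-90.04169006 -19.67302087 138.94699165] [ 0.48442429 -0.14185672 -1.24976303] [-27.4  38.4  19.8  -4.6 -90.5  77.1] 0.022171645416463236
turn [ 0.18575931  0.27193179 -0.23284396] shift cm [-0.08 -0.26 -3.44]
side [[301.9, 302.3], [272.9, 283.3], [248.3, 267.2], [333.2, 322.8]] block end [[275.1315465 325.3675097]]
top [[435.2, 188.6], [429.9, 217.2], [424.6, 245.7], [440.1, 162.6]] block end [[424.47690877 238.06217478]]
```

View pics/fin.png

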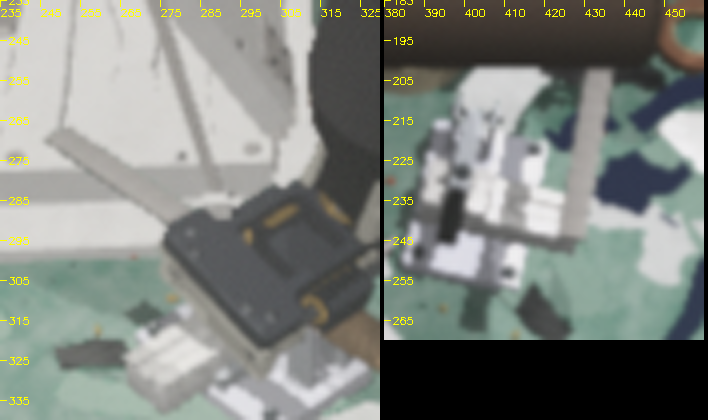

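Run:
```python
from e import *
T=ctrl.snapshot("top"); K=[]
for v in (208,212,216,220,224,228,232,236,240,243,246,248):
    print(v,' '.join(f"{int(T[v,u].sum()/3)}/{int(T[v,u,1])-int(T[v,u,2])}" for u in range(420,440)))
Y=A.as_matrix()[:,1]; g=p-.019*Y
az=np.radians(o['orientation'][2]-180); f=np.array([np.cos(az),np.sin(az),0])
print('pred tip',g-f*.2255, 'tri', tri((249.2,268),(427,245.5)), tri((249.2,268),(425.5,245.5)))
print('pred mid',proj("top",[g-f*.2255,g-f*.15]))
```

```text
23.25 [ 0.5332487  -0.4582336   0.15127646] [-90.06713366 -19.67631729 138.93752678] [ 0.14565389 -0.17117941 -1.957237  ] [-27.5  38.4  19.7  -4.6 -90.5  77.1] 0.021923451042900773
turn [ 0.1655983   0.28519412 -0.21474331] shift cm [-0.06 -0.28 -3.43]
208 64/14 66/14 76/17 87/22 89/23 82/22 72/19 64/15 73/10 105/1 144/-3 156/-4 159/-4 160/-4 158/-4 146/-2 122/4 107/16 118/22 119/26
212 89/20 102/24 109/28 106/28 102/28 100/32 93/31 87/22 105/8 141/-1 157/-3 161/-4 163/-3 164/-4 163/-4 146/0 111/14 114/24 117/28 113/29
216 111/29 105/30 103/32 97/31 78/20 64/10 65/6 89/5 128/2 153/-3 161/-3 162/-3 164/-3 162/-3 140/-3 88/1 63/6 65/12 80/19 102/25
220 172/10 119/14 76/12 62/7 59/6 60/7 71/5 108/0 146/-3 159/-4 162/-4 164/-4 165/-4 161/0 153/12 146/25 140/29 135/30 135/30 136/27
224 200/8 162/22 150/27 151/26 152/24 152/23 155/15 156/1 159/-3 162/-3 164/-4 167/-4 170/-3 167/6 149/22 127/28 104/25 96/21 93/19 85/17
228 174/17 156/25 155/26 154/25 152/25 152/17 153/4 158/-2 163/-4 166/-3 168/-4 169/-2 160/3 136/15 107/16 77/11 62/7 61/7 60/7 61/7
232 215/4 202/8 188/12 176/16 165/17 153
[... 273 characters left out ...]
4 168/-4 172/-4 176/-3 186/0 199/4 205/4 208/2 210/1 212/2 212/1 212/1 211/2 210/2
243 189/-2 202/-2 202/-1 179/-1 154/-2 153/-3 157/-3 161/-3 166/-2 169/0 167/9 160/21 159/25 161/23 162/23 162/24 155/27 150/28 150/29 153/27
246 107/5 102/2 100/0 100/1 102/1 106/1 110/3 119/10 138/21 145/26 147/27 152/26 156/26 157/27 159/25 157/26 153/28 151/28 152/29 152/29
248 148/23 141/22 141/20 141/20 141/19 133/17 125/13 141/16 154/24 154/27 151/28 151/28 154/27 157/25 159/25 158/26 153/28 150/29 150/29 150/30
pred tip [ 0.36803209 -0.31432594  0.16916703] tri [ 0.36864749 -0.31969438  0.16928589] [ 0.36950702 -0.31697565  0.16804995]
pred mid [[424.60548279 245.7800029 ]
 [428.93371505 222.53181866]]
```

Request:
step_arm(
  rows=[
    [[-1,0,0,-1,0.1,0.1,-0.1],[-1,0.1,0,-1,0.1,0.1,-0.1],[-1,0,0,-1,0,0.1,0],[-1,0,-0.1,-0.4,0,0,0],[-1,0,0,0,0,0,0],[-1,0,0,0,0,0,0],[-1,0,0,0,0,0,0],[-1,0,0,0,0,0,0]],
  ],
)

```text
clock: 24.3
tool_pos: [0.5339, -0.459, 0.1163]
orientation: [-90.0, -20.1, 138.7]
force: [-0.2, 0.0, -2.2]
opening: 0.0216
```

Run:
```python
from e import *
T=ctrl.snapshot("top");S=ctrl.snapshot("side")
cv2.imwrite("pics/ft.png",T);cv2.imwrite("pics/fs.png",S)
Y=A.as_matrix()[:,1]; g=p-.019*Y; az=np.radians(o['orientation'][2]-180); f=np.array([np.cos(az),np.sin(az),0])
print('blade est',g-f*.1325-[0,0,.003], proj("top",[g-f*.2255,g-f*.15]),proj("side",[g-f*.2255]))
for v in (224,232,240,248): print(v,' '.join(f"{int(T[v,u].sum()/3)}/{int(T[v,u,1])-int(T[v,u,2])}" for u in range(418,438)))
# undisturbed bystander/rack check: compare with start (rack, tape, driver regions)
T0=cv2.imread("pics/top0.png");S0=cv2.imread("pics/side0.png")
for n,a,b,(x,y,w,h) in(("driver",T0,T,(148,325,35,28)),("rack",T0,T,(180,330,60,60)),("tape",S0,S,(338,310,48,42)),("bottle",S0,S,(355,270,25,40)),("clamp S",cv2.imread("pics/fin.png"),cv2.imread("pics/fin.png"),(0,0,5,5)),("blade",S0,S,(225,370,70,45))):
    print(n,cv2.absdiff(a[y:y+h,x:x+w],b[y:y+h,x:x+w]).mean().round(1))
```

```text
24.3 [ 0.53391373 -0.4589996   0.11632059] [-90.00205046 -20.12089303 138.7133069 ] [-0.23938097  0.00645486 -2.22411612] [-27.5  40.1  18.2  -4.7 -87.7  77.2] 0.021575126380728265
turn [-0.08122619 -0.08956083 -0.01260356] shift cm [-0.13 -0.2   0.07]
blade est [ 0.43926177 -0.37588567  0.131161  ] [[422.67792936 251.08279443]
 [427.06824752 228.17231326]] [[249.80027467 278.79843381]]
224 180/0 212/1 199/8 162/22 150/28 151/26 151/24 150/16 148/3 155/-3 159/-4 162/-4 164/-3 163/-2 158/6 149/22 144/28 127/27 104/24 96/22
232 161/1 175/4 199/5 200/9 188/12 173/15 162/11 161/0 163/-4 165/-3 167/-4 170/-3 164/-1 139/5 90/5 64/6 61/7 61/7 61/7 62/6
240 194/-2 227/-1 233/-1 231/-1 215/-2 177/-3 163/-3 165/-3 167/-4 170/-3 173/-3 177/3 185/8 199/6 205/4 208/2 210/1 211/1 212/1 211/1
248 156/25 154/25 149/23 144/14 147/4 152/-2 155/-3 161/-3 166/-3 169/-1 165/9 156/22 151/28 151/28 154/27 156/26 159/24 158/25 152/28 150/28
driver 24.8
rack 20.1
tape 20.3
bottle 23.8
clamp S 0.0
blade 14.2
```

Run:
```python
import cv2
for n,v,(x,y,w,h) in(("driver","s",(298,155,26,26)),("driver","t",(146,322,42,32)),("rack","t",(180,330,60,60)),("tape","s",(336,310,52,45)),("bottle","s",(354,268,26,42)),("screw","s",(320,283,14,20)),("blade","s",(225,370,70,45)),("brown","s",(290,385,40,32)),("brown","t",(442,180,34,26)),("blockend","s",(262,312,20,28)),("cup","t",(300,212,32,34))):
    A=cv2.imread("pics/side0.png" if v=="s" else "pics/top0.png"); B=cv2.imread("pics/fs.png" if v=="s" else "pics/ft.png")
    r=cv2.matchTemplate(B[max(0,y-12):y+h+12,max(0,x-12):x+w+12],A[y:y+h,x:x+w],cv2.TM_CCOEFF_NORMED); _,s,_,l=cv2.minMaxLoc(r); print(n,v,round(s,2),l[0]-12,l[1]-12)
```

```text
driver s 0.99 0 0
driver t 0.73 0 0
rack t 0.94 0 0
tape s 0.62 0 0
bottle s 0.67 1 0
screw s 0.27 -4 -7
blade s 0.99 0 0
brown s 0.88 0 0
brown t 0.67 0 0
blockend s 0.69 -1 0
cup t 0.46 0 0
```

```bash
python3 -c "
from plant import ctrl
print(ctrl.close_job())"
```

```text
the job is handed in; nothing more can be done
None
```

I swung the clamp down onto the block first. Then I drew the file out of the rack, levelled it and held it crosswise over the low end of the block, and handed the job in at about 24.4 s. No verdict was reported.

- **Clamp:** I pressed it with about 34 N. The grip stopped at 73 mm, where 74 mm was expected for a shut clamp, and its picture afterwards matched an angle of about 0.
- **File:** It is level, flat side down, with the middle of the steel estimated within about 3 mm of the point over the low end. It is about 90 mm above that end. The wrist force is roughly the file's own weight, so it touches nothing.
- **Other things:** Image matching showed no shift for the rack, screwdriver, tape rolls and white blade. The bottle and the block end showed at most 1 pixel. The caliper was not checked.

These checks were weaker or disagreed:

- **Grip opening:** It read 22 mm on the 25 mm handle, but the file followed the gripper with no visible slip.
- **Blade position:** In the top view the blade lay about 3 mm to one side of the pose worked out from the arm. I allowed for that in the final position.
- **Screw and cup:** The match was too poor to count (score 0.27 for the screw and 0.46 for the cup), most likely because the arm or its shadow covered them. The earlier picture after clamping showed the screw still standing.
- **First grasp approach:** The full 40° tilt ran a wrist joint to its limit, and the tool drifted about 5 cm in free space. I gripped the handle at a 20° tilt instead.

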